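# Move a cuvette to the cell holder with self-closing forceps

## Robot

A 6-joint arm with a two-finger parallel gripper is mounted at the origin on the work surface. World frame = base frame: x ahead of the robot, y to its left, z up, the work surface at z = 0. Lengths are in m, angles in rad, forces in N, time in s.
With the tool pointing down it reaches from about 0.425 to 0.95 m from the base axis. Payload 14.7 kg.
Tool frame: the origin (TCP) lies at the very end of the fingers, on their centre line; the grasp point (between the pads) lies 19 mm behind it; z points along the fingers, y is the line along which they close (so a half turn about z gives the same grasp; the last joint's range is limited). The gripper opens to 85 mm and grips with 20 to 120 N. Pads are 22 mm wide; open, the fingers measure 114 mm over their backs; the gripper's body (76 mm by 85 mm) begins 54 mm behind the grasp point. The pads swing forward as they close: fully open they stand 13 mm farther back than shut.
Start: joints at [-1.242, 0.48, 1.596, -0, 1.065, -0.047], TCP at [0.239, -0.605, 0.231] pointing down, gripper open.
Joint ranges: [-2.75, 2.75], [-0.82, 2.05], [0.23, 2.67], [-1.56, 4.7], [0.09, 2.69], [-2.92, 2.92]. Speed limits (rad/s): [1.89, 1.89, 2.39, 3.01, 3.01, 3.01].

## Interface

Orientations are given as a 3x3 rotation matrix whose columns are the frame's x, y, z axes.
In Python, from workcell import robot, eyes gives the robot as it stands. The module is installed in compiled form; this text tells all that it offers.
- The arm moves only by the shell command python3 -m pendant 'ROWS' [FORCE]. ROWS is a JSON list of rows, 1 to 5 of them, each of 7 numbers: the finger opening in m, then dx, dy, dz in m, then a rotation vector rx, ry, rz in rad; each row shifts and turns the commanded pose from where the row before left it, along the tool's axes as they then stand; what a row does not reach is not made up. A row lasts 1/8 s, in which the tool goes at most 0.0625 m and 0.188 rad, less where a joint would pass 70% of its speed; a pose out of reach is approached as far as the arm can. The fingers move at their own pace and stop on an object; FORCE is the grip in N (left out, the last holds). Time passes only in rows, so rows that do not move let the fingers close. It prints the time, the measured TCP pose, the force, the opening and the grip force at its end.
- robot.read_state(): the state, without advancing time (a new reading comes with each control period).
- eyes.camera(name): name is "scene" or "side" or "wrist"; returns the picture (384x512x3 uint8, blue, green, red); there is no depth.
- eyes.calibration(name): a dict with "intrinsics" (3x3 intrinsics, pixels), "origin" and "rotation" of the camera in the world; the wrist camera has in their place "mount" (4x4, takes a point from camera to tool coordinates, whose origin is the TCP and whose axes are the flange's). Camera axes: x right, y up, looking along -z (the intrinsics and any distortion apply to the point x, -y, -z); pixel columns grow to the right and rows downward; lengths in m; the calibration is good to about 2 mm. A picture is of the moment at which its call begins: read the wrist's pose just before it. calibration takes no time and is no camera call.
- robot.job_done(): hands the job in; it is judged then, once.
The state is a dict: "t": time; "q": joint angles; "qd": joint speeds; "tau": joint torques, N m; "tcp_pos": TCP position; "tcp_rot": TCP orientation; "ft_force": force on the tool from outside, world axes, zero at the start; "torque": the same for the moment, N m; "finger_gap": finger opening in m; "grasp_force": force on a finger pad.
Only numpy, scipy, OpenCV 4.12 (cv2) and the standard library are available. Lean on these libraries where they do the work, as an engineer would, in place of code of your own. Each camera call takes 0.05 s, during which the arm holds its last target. There are 200 camera calls.

## Task

Squeeze the self-closing forceps open to take them off their post, fit them right down over the open cuvette in the rack with the jaws on its two frosted sides, and let go so that they clamp it by themselves. Then lift the forceps by the heel and lower the cuvette gently into the well of the cell holder, clear windows facing the beam ports, until you feel it stand on the well's floor; the floor's depth is not known beforehand. Let go and leave the forceps clamped on the cuvette; never touch the cuvette with the fingers, press it hard, drop it in, or shift the stoppered cuvette or the bottles.

Things in the scene. Friction and masses are not known exactly. Their poses are not given: they have to be found in the camera images.
- forceps: Upright steel self-closing (cross-lock) forceps, 92 mm tall, 80 g. Origin between the jaws at their lower edge; z up along the forceps, y the line along which jaws and handles move. Two flat jaws (12 mm wide in x, 4 mm thick, z 0 to 12 mm) clamp in y by a spring, about 8 N each; squeezing the handles opens them to 24.5 mm. At the start they clamp the post.
- handles (a point): On the axis 50 mm above the forceps' origin, between the two handle plates (20 mm wide in x, z 34 to 60 mm), which measure 44 mm in y over their outer faces when clamping, 32 mm when fully squeezed (jaws as much wider apart; a stop ends it; 12 N per handle). Fingertips may go down to 36 mm above the origin; the heel then stands between the fingers.
- heel (a point): On the axis 80 mm above the forceps' origin, in the rigid heel block (16 mm in x, 14 mm in y, z 62 to 92 mm). Gripping it does not open the jaws. Keep the fingertips above the tops of the handles (60 mm over the origin) when gripping it in y.
- stop (a point): Centre of the underside of the forceps' fixed stop, 14 mm above their origin: it comes to rest on top of what stands between the jaws.
- post: Fixed storage post: grey foot 90 x 90 x 12 mm with an upright blade 12 mm (x) by 12.5 mm (y), top 60 mm above the table; origin on the table. At the start the forceps stand on it, jaws clamped on the blade, stop on its top, axes parallel to the post's.
- cuvette: The open cuvette: square cell 12.5 x 12.5 x 45 mm, about 20 g, no stopper; origin at the centre of its underside, z up. Its +y and -y sides are frosted white, +x and -x are clear windows. It stands with 0.75 mm play a side in a well of the rack 22 mm deep, 23 mm showing.
- rim (a point): Centre of the cuvette's top, 45 mm above its origin.
- spare: Another cuvette of the same size with a round white stopper (16 mm wide, total height 55 mm), in another well of the rack. Leave alone.
- rack: Fixed white rack 190 (x) x 50 (y) x 45 mm high, origin on the table at its centre, with three square wells 22 mm deep at x = -60, 0 and 60 mm. The cuvettes' sides are parallel to its own.
- holder: Fixed dark cell holder: block 70 x 70 x 50 mm high on a plate 130 x 100 x 8 mm, origin on the table at its centre. Round aluminium beam ports on its +x and -x sides, 13 to 39 mm high, reach 51 mm from the centre. In its top a square well 14.5 mm wide with a 2 mm chamfer, sides along x and y; the well's floor lies at an unknown depth, 14 to 28 mm below the top.
- mouth (a point): Centre of the mouth of the holder's well, at the top of the block, 50 mm above the table.
- bottle_a: Bystander: glass bottle with blue cap, 60 mm wide, 115 mm high; origin under its centre.
- bottle_b: Bystander: smaller glass bottle with blue cap, 52 mm wide, 95 mm high; origin under its centre.
Mind the look-alikes: they are no part of the job. Several things have the shape of the forceps; the one meant has the colours described above. Leave any red look-alike of the holder alone.

How it is judged:
By the outcome, as a careful person would: the job done as asked, in the order asked, and still so for the second after the job is handed in, with the robot touching nothing.
It also fails if it takes over 72 s, if anything falls off the work surface, if the arm or the gripper's body presses on something with over 40 N, if the wrist force passes 120 N, or if a joint passes its speed limit or range.

## Working session

There is one attempt and no reset: what is moved stays moved. The work goes in short steps, Python scripts to look and compute and a shell command to move; the robot and the scene stay as the last step left them, time stands still between calls to the robot, and variables do not carry over. Pictures are saved under pics/ and viewed, at most 10 in all, crops included, and the job is handed in when it is done.

```bash
mkdir -p pics; python3 - <<'E'
from workcell import robot, eyes
import cv2,numpy as np
s=robot.read_state();print(s['t'],s['tcp_pos'],np.round(s['tcp_rot'],3).tolist())
for n in("scene","side","wrist"):
    im=eyes.camera(n);cv2.imwrite(f'pics/{n}0.png',im);c=eyes.calibration(n);print(n,{k:np.round(v,4).tolist() if not isinstance(v,str) else v for k,v in c.items()})
a=cv2.imread('pics/scene0.png');b=cv2.imread('pics/side0.png')
cv2.imwrite('pics/s1.png',cv2.resize(a,(800,600),interpolation=cv2.INTER_CUBIC));cv2.imwrite('pics/s2.png',cv2.resize(b,(800,600),interpolation=cv2.INTER_CUBIC))
E
```

```text
0.0 [ 0.23844765 -0.60423471  0.23068335] [[0.93, 0.367, -0.0], [0.367, -0.93, 0.001], [0.0, -0.001, -1.0]]
scene {'intrinsics': [[437.4789, 0.0, 253.5489], [0.0, 437.4789, 190.7583], [0.0, 0.0, 1.0]], 'origin': [1.073, 0.3629, 1.0147], 'rotation': [[-0.6534, -0.6198, 0.4345], [0.757, -0.5372, 0.372], [0.0028, 0.572, 0.8202]]}
side {'intrinsics': [[365.1366, 0.0, 251.8401], [0.0, 365.1366, 189.8084], [0.0, 0.0, 1.0]], 'origin': [0.3041, 0.6201, 0.9303], 'rotation': [[-0.9258, 0.2948, -0.2364], [-0.3776, -0.698, 0.6085], [0.0144, 0.6526, 0.7576]]}
wrist {'intrinsics': [[279.8061, 0.0, 256.7579], [0.0, 279.8061, 191.7226], [0.0, 0.0, 1.0]], 'mount': [[-0.0001, 0.9483, 0.3173, 0.0822], [1.0, -0.0, 0.0003, 0.0005], [0.0003, 0.3173, -0.9483, -0.142], [0.0, 0.0, 0.0, 1.0]]}
```

View pics/s1.png

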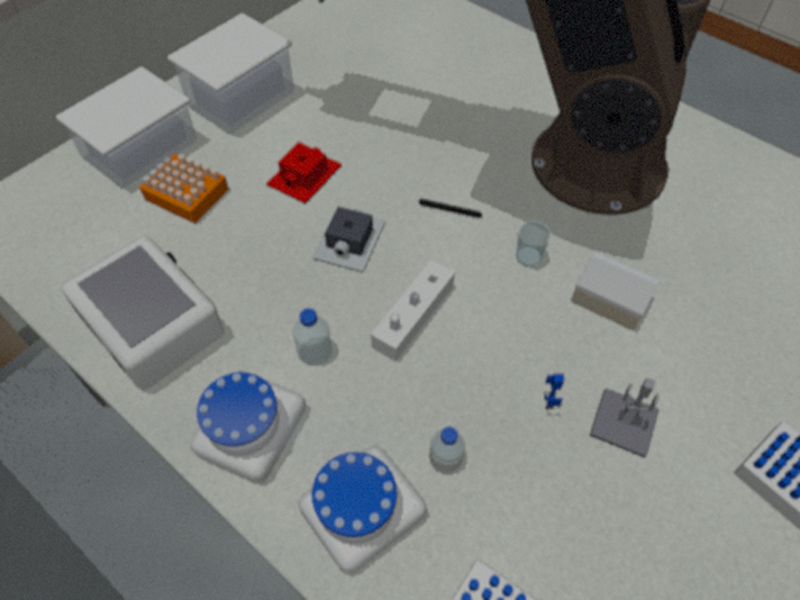

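View pics/s2.png

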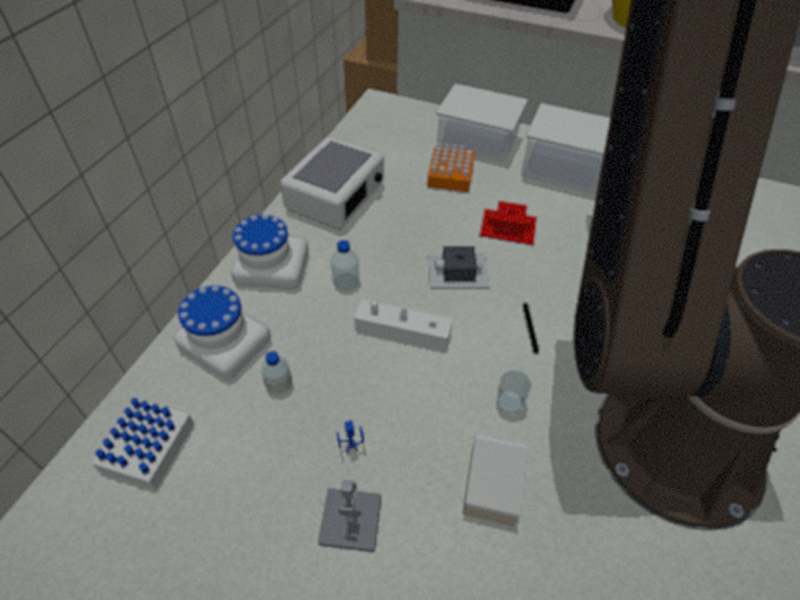

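Steel forceps on the grey foot stand at (640,400) in scene / (348,515) in side. The blue forceps at (553,390) are a look-alike. The dark holder is at (350,230) and the red one at (303,165) is a look-alike. The rack is at (415,310), with the stoppered and open cuvettes to be told apart close up.

```bash
cat > h.py <<'E'
from workcell import robot, eyes
import cv2,numpy as np
from scipy.optimize import least_squares
def cam(n,s=None):
    c=eyes.calibration(n);K=np.array(c['intrinsics'])
    if n!='wrist': return K,np.array(c['origin']),np.array(c['rotation'])
    M=np.array(c['mount']);R=np.array(s['tcp_rot']);return K,R@M[:3,3]+np.array(s['tcp_pos']),R@M[:3,:3]
def ray(C,u,v):
    K,o,R=C;d=R@np.array([(u-K[0,2])/K[0,0],-(v-K[1,2])/K[1,1],-1]);return o,d
def plane(C,u,v,z):
    o,d=ray(C,u,v);return o+d*(z-o[2])/d[2]
def proj(C,p):
    K,o,R=C;q=(np.atleast_2d(p)-o)@R;return np.c_[K[0,2]-K[0,0]*q[:,0]/q[:,2],K[1,2]+K[1,1]*q[:,1]/q[:,2]]
def rz(a):return np.array([[np.cos(a),-np.sin(a),0],[np.sin(a),np.cos(a),0],[0,0,1]])
def fit(obs,p0):
    """obs: list of (cam, uv, local xyz); pose x,y,yaw"""
    f=lambda p:np.concatenate([proj(C,rz(p[2])@np.array(l)+[p[0],p[1],0])[0]-uv for C,uv,l in obs])
    r=least_squares(f,p0,loss='soft_l1');return r.x,np.round(r.fun.reshape(-1,2),1)
E
python3 - <<'E'
from h import *
k=1/1.5625
S,D=cam('scene'),cam('side')
P=lambda C,u,v,z:np.round(plane(C,u*k,v*k,z),3)
print('postfoot',[P(S,*q,.012).tolist() for q in((607,392),(659,402),(641,453),(592,432))],[P(D,*q,.012).tolist() for q in((325,488),(381,491),(375,548),(320,543))])
print('rack',[P(S,*q,.045).tolist() for q in((432,262),(455,270),(397,347),(373,335))],[P(D,*q,.045).tolist() for q in((360,302),(452,318),(449,337),(356,321))])
print('wells',[P(S,*q,z).tolist() for q,z in(((395,320),.078),((415,295),.068),((433,278),.045))],[P(D,*q,z).tolist() for q,z in(((375,308),.078),((404,314),.068),((433,324),.045))])
print('holder',P(S,350,222,.05),P(D,459,256,.05),'plate',[P(S,*q,.008).tolist() for q in((335,209),(384,217),(364,269),(315,260))])
print('bott',P(S,308,316,.115),P(S,449,434,.095),'blue',P(S,553,400,.0))
E
python3 - <<'E'
import cv2
a=cv2.imread('pics/scene0.png');b=cv2.imread('pics/side0.png')
c=a[225:300,365:440];d=b[290:365,190:265]
import numpy as np
cv2.imwrite('pics/c1.png',np.hstack([cv2.resize(x,(400,400),interpolation=cv2.INTER_CUBIC) for x in(c,d)]))
E
```

```text
postfoot [[0.458, 0.291, 0.012], [0.418, 0.364, 0.012], [0.515, 0.385, 0.012], [0.534, 0.309, 0.012]] [[0.538, 0.311, 0.012], [0.45, 0.281, 0.012], [0.424, 0.367, 0.012], [0.505, 0.392, 0.012]]
rack [[0.457, -0.08, 0.045], [0.444, -0.038, 0.045], [0.633, -0.012, 0.045], [0.641, -0.057, 0.045]] [[0.638, -0.051, 0.045], [0.452, -0.084, 0.045], [0.443, -0.037, 0.045], [0.625, -0.003, 0.045]]
wells [[0.611, -0.035, 0.078], [0.546, -0.047, 0.068], [0.484, -0.056, 0.045]] [[0.592, -0.023, 0.078], [0.537, -0.039, 0.068], [0.482, -0.055, 0.045]]
holder [ 0.487 -0.253  0.05 ] [ 0.492 -0.25   0.05 ] plate [[0.456, -0.325, 0.008], [0.409, -0.238, 0.008], [0.529, -0.182, 0.008], [0.573, -0.265, 0.008]]
bott [ 0.713 -0.128  0.115] [0.717 0.159 0.095] blue [0.521 0.23  0.   ]
```

View pics/c1.png

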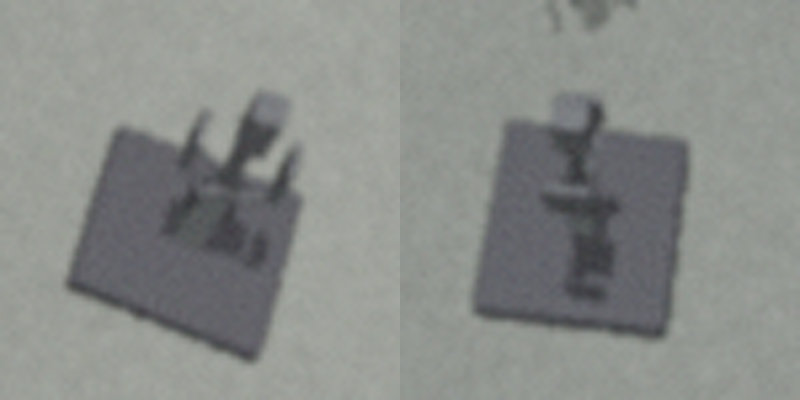

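The crop shows the grey steel forceps on the grey foot, jaws on the blade; foot corners at (118,127), (300,195), (255,352), (68,282) on the left and (108,122), (288,143), (263,322), (73,302) on the right. That fits the description, so the blue one is ruled out. Next I move over the holder for a wrist view.

```bash
python3 -m pendant '[[0.085,0.048,-0.029,0.004,0,0,0],[0.085,0.048,-0.029,0.004,0,0,0],[0.085,0.048,-0.029,0.004,0,0,0],[0.085,0.048,-0.029,0.004,0,0,0]]'; python3 -m pendant '[[0.085,0.048,-0.029,0.004,0,0,0],[0.085,0.048,-0.029,0.004,0,0,0],[0.085,0.048,-0.029,0.004,0,0,0],[0.085,0.045,-0.029,0.004,0,0,0],[0.085,0,0,0,0,0,0]]'
cat > snap.py <<'E'
from h import *
import sys,pickle
n=sys.argv[1];s=robot.read_state();im=eyes.camera('wrist');cv2.imwrite(f'pics/{n}.png',im);pickle.dump(s,open(n+'.pkl','wb'))
cv2.imwrite(f'pics/{n}v.png',cv2.resize(im,(800,600),interpolation=cv2.INTER_CUBIC))
E
python3 snap.py w1
```

```text
t: 0.65
tcp_pos: [0.3754, -0.4247, 0.2151]
tcp_rot: [[0.93, 0.367, -0.0], [0.367, -0.93, 0.0], [0.0, -0.0, -1.0]]
ft_force: [0.9, -0.1, 0.8]
finger_gap: 0.0853
grasp_force: 0.0
t: 1.27
tcp_pos: [0.5094, -0.246, 0.1989]
tcp_rot: [[0.929, 0.371, -0.0], [0.371, -0.929, 0.001], [-0.0, -0.001, -1.0]]
ft_force: [-0.3, -0.2, -0.4]
finger_gap: 0.0849
grasp_force: 0.0
```

View pics/w1v.png

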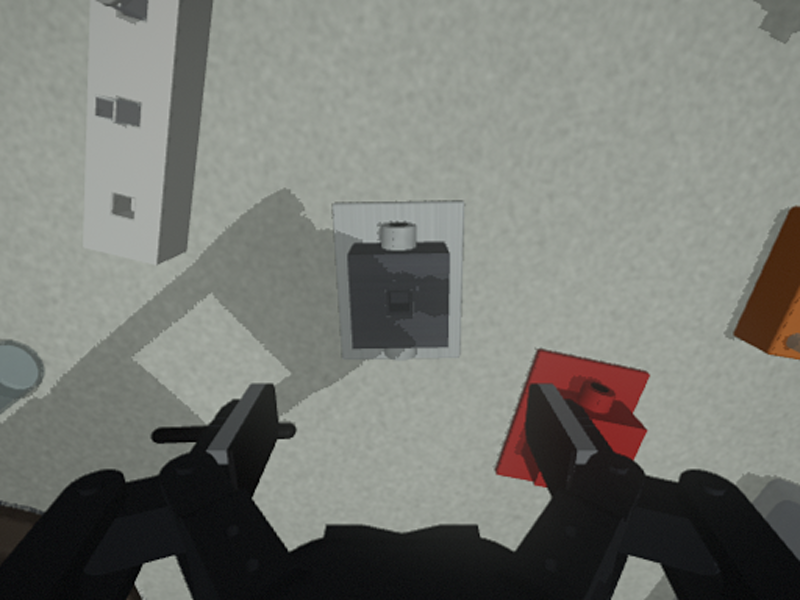

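Wrist view: holder's block top corners at (349,255), (449,253), (449,347), (352,348); plate corners (332,202), (464,201), (461,357), (342,357); well centre (399,301). Next the rack.

```bash
python3 -m pendant '[[0.085,0.031,-0.043,0.006,0,0,0],[0.085,0.031,-0.043,0.006,0,0,0],[0.085,0.031,-0.043,0.006,0,0,0],[0.085,0.030,-0.043,0.006,0,0,0],[0.085,0,0,0,0,0,0]]'
python3 snap.py w2
python3 - <<'E'
from h import *
import pickle
k=1/1.5625
W=cam('wrist',pickle.load(open('w1.pkl','rb')))
pts=[((349,255),(.035,.035,.05)),((449,253),(.035,-.035,.05)),((449,347),(-.035,-.035,.05)),((352,348),(-.035,.035,.05)),((332,202),(.065,.05,.008)),((464,201),(.065,-.05,.008)),((461,357),(-.065,-.05,.008)),((342,357),(-.065,.05,.008)),((399,301),(0,0,.05))]
p,r=fit([(W,np.array(u)*k,l) for u,l in pts],[.49,-.25,.4]);print(p,np.degrees(p[2]),r.tolist())
S,D=cam('scene'),cam('side')
f=1/(400/75)
obs=[]
L=[(.045,.045),(.045,-.045),(-.045,-.045),(-.045,.045)]
# scene order: TL(.458,.291) TR(.418,.364) BR(.515,.385) BL(.534,.309)
for u,l in zip([(118,127),(300,195),(255,352),(68,282)],[(-.045,-.045),(-.045,.045),(.045,.045),(.045,-.045)]):
    obs.append((S,np.array(u)*f+[365,225],(*l,.012)))
for u,l in zip([(108,122),(288,143),(263,322),(73,302)],[(.045,-.045),(-.045,-.045),(-.045,.045),(.045,.045)]):
    obs.append((D,np.array(u)*f+[190,290],(*l,.012)))
p,r=fit(obs,[.48,.337,.35]);print('post',p,np.degrees(p[2]),r.tolist())
E
```

```text
t: 1.95
tcp_pos: [0.5591, -0.0419, 0.1749]
tcp_rot: [[0.929, 0.369, -0.001], [0.369, -0.929, 0.0], [-0.001, -0.001, -1.0]]
ft_force: [-0.6, -0.7, 0.3]
finger_gap: 0.0849
grasp_force: 0.0
[ 0.49345943 -0.25138654  0.39556365] 22.66412772244808 [[-1.3, -0.8], [0.9, -0.5], [-0.3, -0.2], [0.2, 0.0], [-0.4, 0.3], [0.8, -0.5], [-0.3, 0.7], [-0.2, 1.8], [0.3, 0.5]]
post [0.48109273 0.33767658 0.28021476] 16.055123016421057 [[-0.0, -1.9], [0.9, -1.2], [1.2, 0.2], [-0.2, -1.3], [-1.2, -2.0], [-0.3, -2.1], [-0.2, 0.8], [-1.5, 0.2]]
```

View pics/w2v.png

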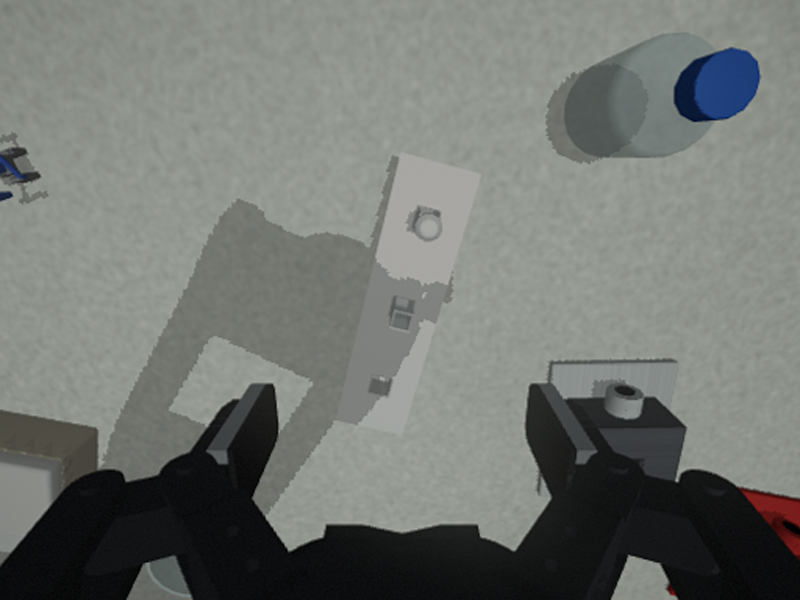

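The rack: top corners (400,153), (481,175), (401,434), (337,418). The stoppered spare with round white top is at (428,226), the empty well at (380,386). The open square cuvette is in the middle well, rim about (401,320).

```bash
python3 - <<'E'
from h import *
import pickle
k=1/1.5625
s=pickle.load(open('w2.pkl','rb'));W=cam('wrist',s)
pts=[((400,153),(.095,.025,.045)),((481,175),(.095,-.025,.045)),((401,434),(-.095,-.025,.045)),((337,418),(-.095,.025,.045)),((380,386),(-.06,0,.045))]
p,r=fit([(W,np.array(u)*k,l) for u,l in pts],[.54,-.045,.17]);print(p,np.degrees(p[2]),r.tolist())
for l in [(0,0,.045),(0,0,.068),(.06,0,.078)]: print(l,proj(W,rz(p[2])@np.array(l)+[p[0],p[1],0])/k)
print(plane(W,401*k,320*k,.068),plane(W,428*k,226*k,.078))
im=cv2.imread('pics/w2.png');c=im[180:260,230:320];cv2.imwrite('pics/c2.png',cv2.resize(c,(675,600),interpolation=cv2.INTER_CUBIC))
# deltas to view post
R=np.array(s['tcp_rot']);print(R.T@(np.array([.50,.345,.21])-s['tcp_pos']))
E
```

```text
[ 0.54510259 -0.04785208  0.1258211 ] 7.209018003121274 [[0.2, -0.8], [0.2, -0.7], [0.5, 0.7], [-1.4, 1.6], [-0.1, 0.4]]
(0, 0, 0.045) [[401.14816994 308.81099238]]
(0, 0, 0.068) [[401.11237984 321.53494941]]
(0.06, 0, 0.078) [[428.49486052 229.15553536]]
[ 0.54601054 -0.04741763  0.068     ] [ 0.60611649 -0.03940421  0.078     ]
[ 0.08790789 -0.38141133 -0.03494666]
```

View pics/c2.png

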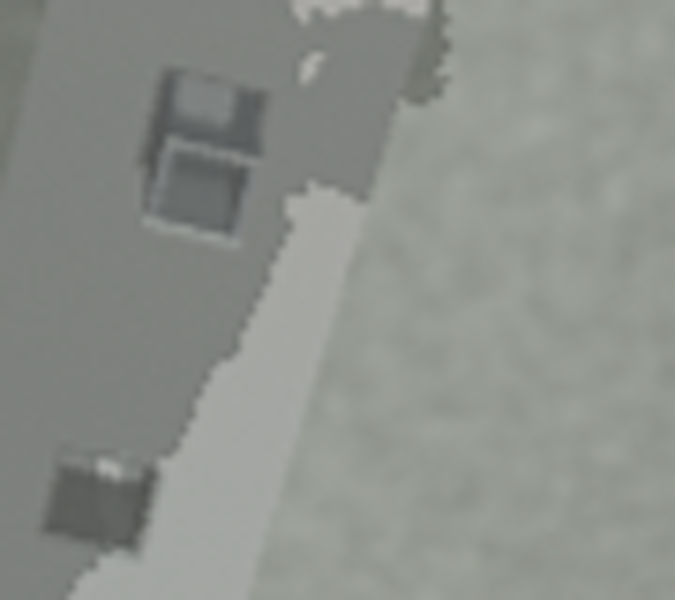

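The rim centre in the crop is (203,190), agreeing with the rack fit within a millimetre. Which sides are frosted is not yet clear, since the bright edges are at top and bottom. I'll take a closer oblique snap on the way to the post.

```bash
python3 -m pendant '[[0.085,0.002,-0.032,0.025,0,0,0],[0.085,0.002,-0.032,0.025,0,0,0],[0.085,0,0,0,0,0,0]]'
python3 snap.py w3
python3 -m pendant '[[0.085,0.017,-0.04,-0.035,0,0,0],[0.085,0.017,-0.055,-0.025,0,0,0],[0.085,0.017,-0.055,-0.023,0,0,0],[0.085,0.017,-0.055,0,0,0,0],[0.085,0.014,-0.055,0,0,0,0]]'
python3 -m pendant '[[0.085,0.0,-0.055,0,0,0,0],[0.085,0,0,0,0,0,0]]'
python3 snap.py w4
python3 - <<'E'
from h import *
import pickle
W=cam('wrist',pickle.load(open('w3.pkl','rb')));S,D=cam('scene'),cam('side')
P=[.546,-.048,.06]
out=[]
for im,C,h in(('w3',W,26),('scene0',S,22),('side0',D,22)):
    u,v=proj(C,P)[0].astype(int);print(im,u,v);c=cv2.imread(f'pics/{im}.png')[v-h:v+h,u-h:u+h];out.append(cv2.resize(c,(300,300),interpolation=cv2.INTER_CUBIC))
C=cam('wrist',pickle.load(open('w4.pkl','rb')));u,v=proj(C,[.481,.338,.09])[0].astype(int);print('w4',u,v)
im=cv2.imread('pics/w4.png');c=im[90:310,146:366]
cv2.imwrite('pics/m1.png',np.hstack([np.vstack(out[:2]),cv2.resize(c,(500,500),interpolation=cv2.INTER_CUBIC)if 0 else cv2.copyMakeBorder(cv2.resize(c,(490,490),interpolation=cv2.INTER_CUBIC),0,110,0,0,0)]));m=cv2.imread('pics/m1.png')
cv2.imwrite('pics/m1.png',m)
E
```

```text
t: 2.38
tcp_pos: [0.5374, 0.0168, 0.1239]
tcp_rot: [[0.93, 0.367, -0.004], [0.367, -0.93, 0.0], [-0.003, -0.001, -1.0]]
ft_force: [-0.4, -0.4, -0.1]
finger_gap: 0.0849
grasp_force: 0.0
t: 3.05
tcp_pos: [0.5218, 0.2893, 0.2099]
tcp_rot: [[0.931, 0.365, 0.003], [0.365, -0.931, 0.001], [0.003, 0.0, -1.0]]
ft_force: [1.3, -0.6, -0.4]
finger_gap: 0.0849
grasp_force: 0.0
t: 3.3
tcp_pos: [0.5003, 0.3419, 0.2091]
tcp_rot: [[0.929, 0.369, 0.001], [0.369, -0.929, 0.001], [0.002, -0.001, -1.0]]
ft_force: [0.6, -0.4, -0.5]
finger_gap: 0.0852
grasp_force: 0.0
w3 334 225
scene0 265 190
side0 256 199
w4 252 205
```

View pics/m1.png

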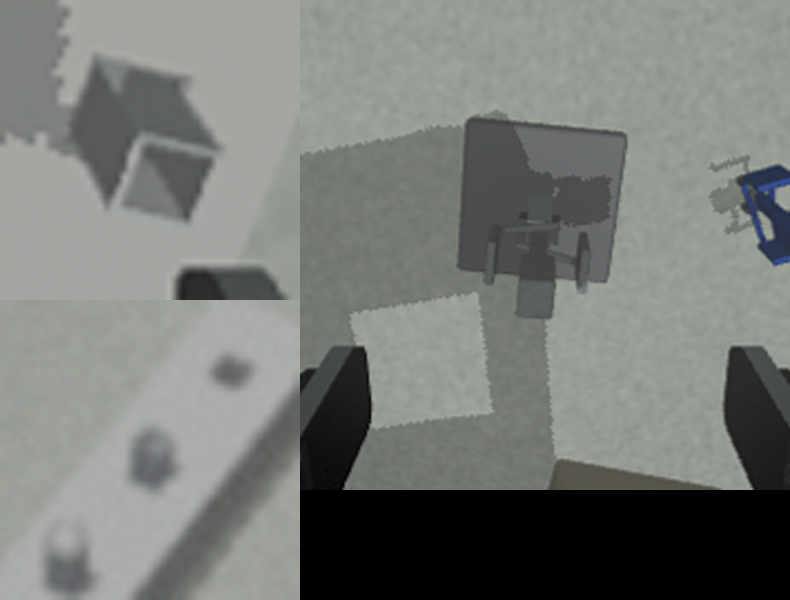

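Foot corners are at (168,118), (327,134), (307,283), (158,267) in the right panel, with handles at (490,255) and (583,262) and the heel top around (535,308). The cuvette's faces still need contrast, so I'll enlarge them with stretching. First the post fit.

```bash
python3 - <<'E'
from h import *
import pickle
C=cam('wrist',pickle.load(open('w4.pkl','rb')))
f=220/490
obs=[(C,np.array(u)*f+[146,90],(*l,.012)) for u,l in zip([(168,118),(327,134),(307,283),(158,267)],[(.045,.045),(.045,-.045),(-.045,-.045),(-.045,.045)])]
p,r=fit(obs,[.48,.338,.28]);print(p,np.degrees(p[2]),r.tolist())
T=lambda l:proj(C,rz(p[2])@np.array(l)+[p[0],p[1],0])[0]
for l in[(0,.022,.106),(0,-.022,.106),(.008,.007,.138),(-.008,-.007,.138),(.008,-.007,.138),(-.008,.007,.138)]:print(l,((T(l)-[146,90])/f+[300,0]).round(0))
outs=[]
for n,(u,v),h in(('w3',(332,222),20),('scene0',(268,192),20),('side0',(256,200),20)):
    c=cv2.imread(f'pics/{n}.png')[v-h:v+h,u-h:u+h].astype(float);c=np.clip((c-40)*255/140,0,255).astype(np.uint8)
    outs.append(cv2.resize(c,(400,400) if n=='w3' else (200,200),interpolation=cv2.INTER_CUBIC))
cv2.imwrite('pics/m2.png',np.hstack([outs[0],np.vstack(outs[1:])]))
E
```

```text
[0.48300549 0.3386024  0.27338641] 15.663887635582261 [[-0.9, -0.8], [1.5, -0.3], [0.5, 0.5], [-0.8, 1.0]]
(0, 0.022, 0.106) [486. 261.]
(0, -0.022, 0.106) [589. 271.]
(0.008, 0.007, 0.138) [520. 277.]
(-0.008, -0.007, 0.138) [553. 319.]
(0.008, -0.007, 0.138) [557. 280.]
(-0.008, 0.007, 0.138) [516. 316.]
```

View pics/m2.png

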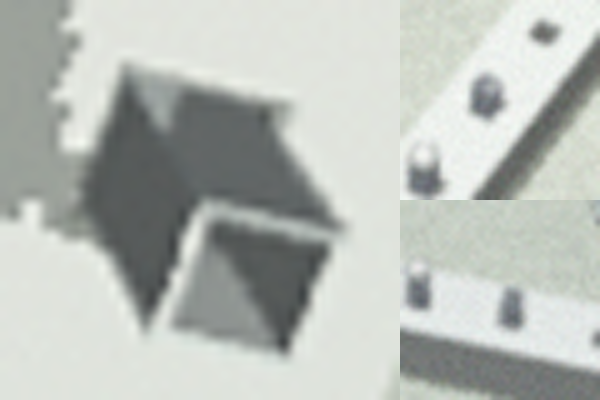

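The cuvette's +y face (120,200) and +x face (220,150) are both dark, while inside, the -x wall (200,290) is lighter than the -y wall. I'll check the colours numerically.

```bash
python3 - <<'E'
from h import *
import pickle
W=cam('wrist',pickle.load(open('w3.pkl','rb')))
im=cv2.imread('pics/w3.png')
for n,(x,y) in dict(py=(120,200),px=(220,150),nx_in=(200,290),ny_in=(300,270),patch=(155,95),rimT=(275,217),rimL=(182,260),racktop=(330,150)).items():
    u,v=312+x//10,202+y//10;print(n,im[v-1:v+2,u-1:u+2].reshape(-1,3).mean(0).round(),im[v,u])
# predicted cuvette geometry for check and spare
R=rz(.13)
for l in[(.00625,.00625,.068),(.00625,-.00625,.068),(-.00625,-.00625,.068),(-.00625,.00625,.068),(.00625,.00625,.045),(.00625,-.00625,.045),(-.00625,.00625,.045)]:
    print(l,((proj(W,R@np.array(l)+[.546,-.048,0])[0]-[312,202])*10).round())
c=np.array([.6055,-.040,0])
for n,l in dict(sp_px=(.00625,0,.055),sp_py=(0,.00625,.055),rack_py=(0.03,.025,.025),rack_px=(.095-.06,0,.025),emptywell_nx=(-.127,0,.042),ew_ny=(-.12,-.007,.04)).items():
    u,v=proj(W,R@np.array(l)+c)[0].round().astype(int);print(n,u,v,im[v,u] if 0<=v<384 and 0<=u<512 else None)
E
python3 - <<'E'
import cv2
im=cv2.imread('pics/w3.png');print(im[206:240:2,316:350:2].mean(2).astype(int))
E
```

```text
py [90. 90. 88.] [89 90 88]
px [96. 97. 94.] [96 97 94]
nx_in [120. 121. 118.] [120 121 118]
ny_in [94. 94. 92.] [87 88 85]
patch [125. 126. 122.] [129 130 126]
rimT [115. 116. 113.] [110 111 108]
rimL [134. 137. 134.] [150 154 151]
racktop [162. 165. 163.] [161 165 163]
(0.00625, 0.00625, 0.068) [205. 192.]
(0.00625, -0.00625, 0.068) [358. 228.]
(-0.00625, -0.00625, 0.068) [303. 367.]
(-0.00625, 0.00625, 0.068) [153. 333.]
(0.00625, 0.00625, 0.045) [136.  78.]
(0.00625, -0.00625, 0.045) [275. 111.]
(-0.00625, 0.00625, 0.045) [ 90. 208.]
sp_px 362 145 [91 92 90]
sp_py 351 151 [88 88 86]
rack_py 331 103 [80 84 81]
rack_px 361 105 [161 165 166]
emptywell_nx 306 280 [93 96 94]
ew_ny 315 274 [83 86 84]
[[126 124 156 164 163 164 163 163 164 163 163 163 163 164 164 163 163]
 [126 123 164 164 140 158 166 165 164 163 163 163 163 164 164 163 164]
 [125 157 164 162 103 125 128 126 145 158 166 165 164 164 164 164 164]
 [126 134 164 157  87 110 127  96  94  96 106 113 132 162 163 163 163]
 [125 152 165 122  87  89 119  95  95  95  95  93 142 163 163 163 163]
 [126 159 165  95  89  89  94  94  96  95  94  96 131 165 163 164 163]
 [126 126 112  89  89  88  89  94  95  95  96  95  98 151 164 163 163]
 [126 127  98  88  89  89  89  91  95  95  95  94  95 107 162 163 163]
 [136 125  96  89  89  89  90  88 132 125 103  92  94  94 119 165 163]
 [135 121 119  89  89  88  89  97 134  97 113 133 140 129 106 140 163]
 [164 160 160 103  88  89  88 154 119  90  87  88  89  98 108 157 163]
 [163 163 163 164  92  89  86 151 117 116  87  88  89  88 130 164 163]
 [163 163 163 164 126  86  91 145 119 120 106  89  88  86 161 163 162]
 [162 163 162 163 163  90 154 124 119 120 119  91  88  96 164 163 163]
 [163 163 163 163 164 122 159 115 118 119 119 107  85 153 162 162 162]
 [163 163 163 163 163 160 163 162 159 150 133 120  85 164 162 162 163]
 [162 162 163 163 162 163 162 162 163 162 163 162 159 162 163 163 162]]
```

Through the +x face the light cuvette floor shows, and rack top shows through the -x wall, so ±x are clear. The +y and -y faces are opaque (frosted). The forceps' y therefore goes along the rack's y. I move in on the forceps' handles.

```bash
python3 -m pendant '[[0.085,-0.0173,-0.0033,0.02,0,0,0.105],[0.085,0,0,0.04,0,0,0],[0.085,0,0,0.04,0,0,0],[0.085,0,0,0.015,0,0,0],[0.085,0,0,0,0,0,0]]'; python3 snap.py w5
python3 - <<'E'
from h import *
import pickle
s=pickle.load(open('w5.pkl','rb'));C=cam('wrist',s);T=lambda l:proj(C,rz(.2734)@np.array(l)+[.483,.3386,0])[0]
print(s['tcp_pos'],np.degrees(np.arctan2(s['tcp_rot'][1][0],s['tcp_rot'][0][0])))
im=cv2.imread('pics/w5.png')
for l in[(.01,.022,.106),(.01,-.022,.106),(.008,.007,.138),(-.008,-.007,.138),(.008,-.007,.138),(-.008,.007,.138)]:
    u=T(l);print(l,u.round());cv2.circle(im,tuple(u.round().astype(int).tolist()),1,(0,0,255),-1)
cv2.imwrite('pics/c5.png',cv2.resize(im[150:350,130:390],(780,600),interpolation=cv2.INTER_CUBIC))
E
```

```text
t: 3.98
tcp_pos: [0.4834, 0.3356, 0.0931]
tcp_rot: [[0.964, 0.266, -0.001], [0.266, -0.964, -0.001], [-0.001, 0.0, -1.0]]
ft_force: [-0.1, 0.1, -0.5]
finger_gap: 0.085
grasp_force: 0.0
[0.48337552 0.3355544  0.09313715] 15.429451740255871
(0.01, 0.022, 0.106) [208. 244.]
(0.01, -0.022, 0.106) [292. 244.]
(0.008, 0.007, 0.138) [231. 287.]
(-0.008, -0.007, 0.138) [265. 318.]
(0.008, -0.007, 0.138) [265. 287.]
(-0.008, 0.007, 0.138) [233. 318.]
```

View pics/c5.png

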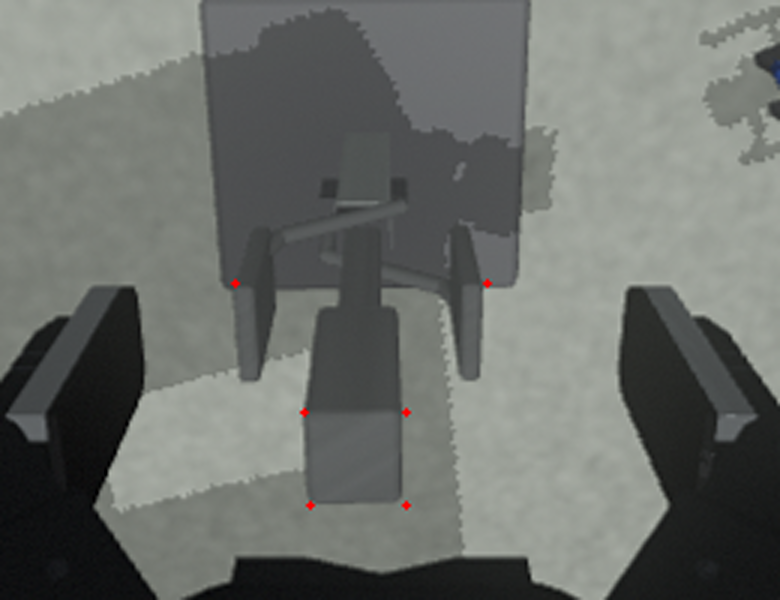

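Heel top (305–402, 412–502) and handles (235–485, tops at 283–380) are within 1 mm of the prediction. I shift 3 mm and go down, then squeeze.

```bash
python3 -m pendant '[[0.085,0.0006,-0.0033,0.005,0,0,0],[0.085,0,0,0.004,0,0,0],[0.055,0,0,0,0,0,0],[0.048,0,0,0,0,0,0],[0.028,0,0,0,0,0,0]]' 25;python3 -m pendant '[[0.028,0,0,0,0,0,0],[0.028,0,0,0,0,0,0],[0.028,0,0,0,0,0,0],[0.028,0,0,0,0,0,0]]'
```

```text
t: 4.65
tcp_pos: [0.4828, 0.3401, 0.0848]
tcp_rot: [[0.963, 0.268, 0.001], [0.268, -0.963, 0.0], [0.001, 0.0, -1.0]]
ft_force: [-0.2, -3.6, 15.9]
finger_gap: 0.0316
grasp_force: 12.2
t: 5.15
tcp_pos: [0.483, 0.3401, 0.0851]
tcp_rot: [[0.964, 0.268, 0.001], [0.268, -0.964, 0.0], [0.001, -0.0, -1.0]]
ft_force: [-0.3, -4.1, 12.7]
finger_gap: 0.0294
grasp_force: 23.8
```

```bash
python3 -m pendant '[[0.028,0,0,-0.005,0,0,0],[0.028,0,0,-0.01,0,0,0],[0.028,0,0,-0.025,0,0,0],[0.028,0,0,-0.04,0,0,0],[0.028,0,0,-0.04,0,0,0]]'; python3 - <<'E'
from h import *
s=robot.read_state();R=np.array(s['tcp_rot']);print(R.T@(np.array([.546,-.048,.185])-s['tcp_pos']),np.degrees(np.arctan2(R[1,0],R[0,0])),s['grasp_force'])
E
```

```text
t: 5.78
tcp_pos: [0.4822, 0.34, 0.2058]
tcp_rot: [[0.964, 0.268, -0.0], [0.268, -0.964, -0.0], [-0.0, 0.0, -1.0]]
ft_force: [-0.1, 0.4, -0.6]
finger_gap: 0.0293
grasp_force: 25.7
[-0.04237528  0.3909528   0.02079204] 15.518710841480557 25.68355768918991
```

```bash
python3 -m pendant '[[0.028,-0.0053,0.0489,0,0,0,0],[0.028,-0.0053,0.0489,0,0,0,0],[0.028,-0.0053,0.0489,0,0,0,0],[0.028,-0.0053,0.0489,0,0,0,0],[0.028,-0.0053,0.0489,0,0,0,0]]';python3 -m pendant '[[0.028,-0.0053,0.0489,0,0,0,0],[0.028,-0.0053,0.0489,0,0,0,0],[0.028,-0.0053,0.0487,0,0,0,0.143],[0.028,0,0,0.04,0,0,0],[0.028,0,0,0,0,0,0]]'; python3 snap.py w6
python3 - <<'E'
from h import *
import pickle
s=pickle.load(open('w6.pkl','rb'));C=cam('wrist',s);R=np.array(s['tcp_rot'])
print(R.T@(np.array([.546,-.048,.1])-s['tcp_pos']),np.degrees(np.arctan2(R[1,0],R[0,0])))
im=cv2.imread('pics/w6.png')
h=6.25e-3
for l in[(h,h,.068),(h,-h,.068),(-h,-h,.068),(-h,h,.068)]:
    u=proj(C,rz(.1258)@np.array(l)+[.546,-.048,0])[0];print(u.round());cv2.circle(im,tuple(u.round().astype(int).tolist()),1,(0,0,255),-1)
t=np.array(s['tcp_pos'])
for l in[(.006,.01225,-.039),(.006,-.01225,-.039),(.006,-.01625,-.039),(.006,.01625,-.039)]:
    u=proj(C,t+R@np.array([l[0],-l[1],-l[2]]))[0];print('jaw',u.round());cv2.circle(im,tuple(u.round().astype(int).tolist()),1,(0,255,0),-1)
cv2.imwrite('pics/c6.png',cv2.resize(im[130:330,130:390],(780,600),interpolation=cv2.INTER_CUBIC))
E
```

```text
t: 6.4
tcp_pos: [0.5225, 0.0959, 0.2049]
tcp_rot: [[0.964, 0.268, 0.001], [0.268, -0.964, 0.0], [0.001, 0.0, -1.0]]
ft_force: [1.0, -0.0, -1.0]
finger_gap: 0.0291
grasp_force: 25.7
t: 7.02
tcp_pos: [0.5444, -0.0482, 0.1627]
tcp_rot: [[0.992, 0.127, -0.004], [0.127, -0.992, 0.001], [-0.004, -0.001, -1.0]]
ft_force: [-0.3, 0.1, -0.4]
finger_gap: 0.029
grasp_force: 25.7
[1.90894871e-03 8.39626872e-05 6.26988946e-02] 7.271368720334025
[250. 186.]
[264. 186.]
[264. 199.]
[250. 199.]
jaw [239. 213.]
jaw [274. 213.]
jaw [280. 213.]
jaw [233. 213.]
```

View pics/c6.png

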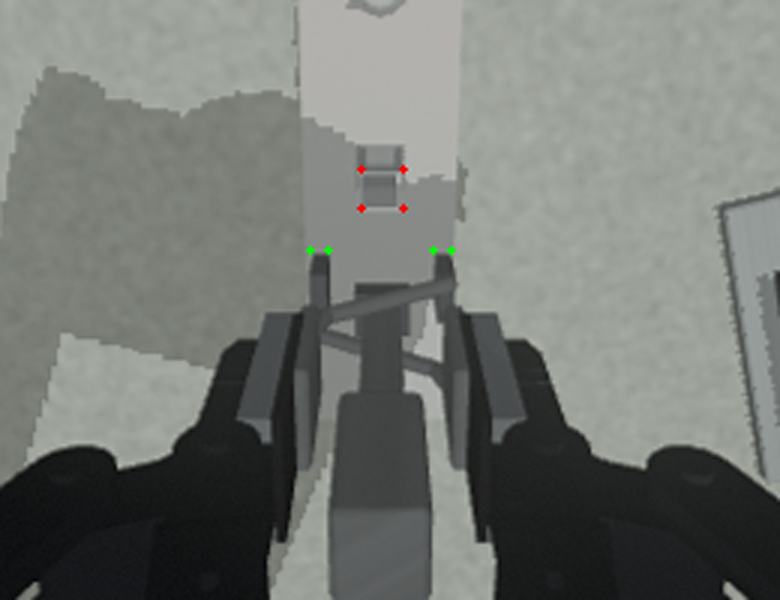

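The rim appears at (360–404, 170–208), exactly as predicted, and the jaws at (310–455, 252) straddle it centrally. I go down over it in stages.

```bash
python3 -m pendant '[[0.028,0.0023,0,0.025,0,0,0],[0.028,0,0,0.02,0,0,0],[0.028,0,0,0.01,0,0,0],[0.028,0,0,0.005,0,0,0],[0.028,0,0,0,0,0,0]]';python3 -m pendant '[[0.028,0,0,0.003,0,0,0],[0.028,0,0,0.002,0,0,0],[0.028,0,0,0,0,0,0]]';python3 -m pendant '[[0.028,0,0,0.0015,0,0,0],[0.028,0,0,0,0,0,0]]'
```

```text
t: 7.7
tcp_pos: [0.5487, -0.0475, 0.1047]
tcp_rot: [[0.992, 0.128, 0.0], [0.128, -0.992, -0.0], [0.0, 0.0, -1.0]]
ft_force: [0.6, -0.3, -0.9]
finger_gap: 0.0292
grasp_force: 25.7
t: 8.07
tcp_pos: [0.5484, -0.0477, 0.0992]
tcp_rot: [[0.992, 0.127, -0.0], [0.127, -0.992, 0.0], [-0.0, -0.0, -1.0]]
ft_force: [-0.1, -0.1, -1.8]
finger_gap: 0.029
grasp_force: 25.7
t: 8.32
tcp_pos: [0.5484, -0.0477, 0.0976]
tcp_rot: [[0.992, 0.127, -0.0], [0.127, -0.992, 0.0], [-0.0, -0.0, -1.0]]
ft_force: [-0.2, 0.2, -1.2]
finger_gap: 0.0291
grasp_force: 25.7
```

```bash
python3 -m pendant '[[0.028,-0.0018,0.0004,0.001,0,0,0],[0.028,0,0,0,0,0,0]]';python3 -m pendant '[[0.028,0,0,0.0015,0,0,0],[0.028,0,0,0,0,0,0]]';python3 -m pendant '[[0.028,0,0,0.001,0,0,0],[0.028,0,0,0,0,0,0]]'
```

```text
t: 8.57
tcp_pos: [0.5465, -0.0484, 0.0966]
tcp_rot: [[0.992, 0.127, -0.0], [0.127, -0.992, 0.0], [-0.0, -0.0, -1.0]]
ft_force: [0.2, -0.2, -0.7]
finger_gap: 0.0293
grasp_force: 25.7
t: 8.82
tcp_pos: [0.5467, -0.0483, 0.0951]
tcp_rot: [[0.992, 0.127, -0.0], [0.127, -0.992, 0.0], [-0.0, -0.0, -1.0]]
ft_force: [-0.7, 1.0, -0.8]
finger_gap: 0.0289
grasp_force: 25.7
t: 9.07
tcp_pos: [0.5467, -0.0483, 0.0941]
tcp_rot: [[0.992, 0.127, -0.0], [0.127, -0.992, 0.0], [-0.0, -0.0, -1.0]]
ft_force: [-0.5, -0.2, -1.1]
finger_gap: 0.0291
grasp_force: 25.7
```

```bash
python3 -m pendant '[[0.028,0,0,0.0008,0,0,0],[0.028,0,0,0,0,0,0]]';python3 -m pendant '[[0.028,0,0,0.0006,0,0,0],[0.028,0,0,0,0,0,0]]';python3 -m pendant '[[0.028,0,0,0.0005,0,0,0],[0.028,0,0,0,0,0,0]]'
```

```text
t: 9.32
tcp_pos: [0.5468, -0.0483, 0.0934]
tcp_rot: [[0.992, 0.127, 0.0], [0.127, -0.992, -0.0], [0.0, 0.0, -1.0]]
ft_force: [0.0, 0.6, -0.0]
finger_gap: 0.0293
grasp_force: 25.8
t: 9.57
tcp_pos: [0.5473, -0.0484, 0.0933]
tcp_rot: [[0.992, 0.127, 0.001], [0.127, -0.992, -0.0], [0.001, 0.0, -1.0]]
ft_force: [-0.7, 0.0, 8.1]
finger_gap: 0.0289
grasp_force: 27.4
t: 9.82
tcp_pos: [0.5476, -0.0485, 0.0932]
tcp_rot: [[0.992, 0.127, 0.002], [0.127, -0.992, -0.0], [0.002, 0.001, -1.0]]
ft_force: [-0.9, 0.0, 14.3]
finger_gap: 0.029
grasp_force: 28.6
```

Stop contact felt at TCP z 0.0933. Now I ease the fingers open in steps, watching the force so the forceps stay seated.

```bash
python3 -m pendant '[[0.028,0,0,-0.0005,0,0,0],[0.033,0,0,0,0,0,0],[0.033,0,0,0,0,0,0]]';python3 -m pendant '[[0.037,0,0,0.0003,0,0,0],[0.037,0,0,0,0,0,0]]'
```

```text
t: 10.2
tcp_pos: [0.5467, -0.0483, 0.0927]
tcp_rot: [[0.992, 0.127, 0.0], [0.127, -0.992, 0.0], [0.0, -0.0, -1.0]]
ft_force: [-0.6, 0.2, 1.6]
finger_gap: 0.0331
grasp_force: 11.4
t: 10.45
tcp_pos: [0.5466, -0.0483, 0.0924]
tcp_rot: [[0.992, 0.127, -0.0], [0.127, -0.992, 0.0], [-0.0, -0.0, -1.0]]
ft_force: [-0.4, 0.6, -0.9]
finger_gap: 0.0367
grasp_force: 10.0
```

```bash
python3 -m pendant '[[0.037,0,0,0.001,0,0,0],[0.037,0,0,0,0,0,0]]';python3 -m pendant '[[0.039,0,0,0.0005,0,0,0],[0.039,0,0,0,0,0,0]]'
```

```text
t: 10.7
tcp_pos: [0.5473, -0.0484, 0.092]
tcp_rot: [[0.992, 0.127, 0.001], [0.127, -0.992, -0.0], [0.001, 0.0, -1.0]]
ft_force: [-0.7, -0.3, 8.5]
finger_gap: 0.0372
grasp_force: 10.1
t: 10.95
tcp_pos: [0.5474, -0.0485, 0.0916]
tcp_rot: [[0.992, 0.127, 0.001], [0.127, -0.992, -0.0], [0.001, 0.0, -1.0]]
ft_force: [-0.1, -0.7, 10.0]
finger_gap: 0.0391
grasp_force: 9.5
```

```bash
python3 -m pendant '[[0.042,0,0,0.0003,0,0,0],[0.042,0,0,0,0,0,0]]';python3 -m pendant '[[0.045,0,0,0.0003,0,0,0],[0.045,0,0,0,0,0,0],[0.06,0,0,0,0,0,0],[0.06,0,0,0,0,0,0]]'
```

```text
t: 11.2
tcp_pos: [0.5472, -0.0483, 0.0911]
tcp_rot: [[0.992, 0.127, 0.001], [0.127, -0.992, -0.0], [0.001, 0.0, -1.0]]
ft_force: [0.6, 1.1, 8.8]
finger_gap: 0.0421
grasp_force: 7.6
t: 11.7
tcp_pos: [0.5467, -0.0483, 0.0903]
tcp_rot: [[0.992, 0.127, -0.0], [0.127, -0.992, 0.0], [-0.0, -0.0, -1.0]]
ft_force: [0.5, -0.2, 0.2]
finger_gap: 0.0602
grasp_force: 0.0
```

Released with the forceps seated. Now up to the heel (handle tops at z≈0.114) and grip it.

```bash
python3 -m pendant '[[0.06,0,0,-0.02,0,0,0],[0.06,-0.0005,0,-0.012,0,0,0],[0.03,0,0,0,0,0,0],[0.02,0,0,0,0,0,0],[0.016,0,0,0,0,0,0]]' 30;python3 -m pendant '[[0.010,0,0,0,0,0,0],[0.010,0,0,0,0,0,0],[0.010,0,0,0,0,0,0],[0.010,0,0,0,0,0,0]]'
```

```text
t: 12.32
tcp_pos: [0.5459, -0.0484, 0.1218]
tcp_rot: [[0.992, 0.127, -0.001], [0.127, -0.992, 0.0], [-0.001, -0.0, -1.0]]
ft_force: [-0.6, 0.5, 0.0]
finger_gap: 0.0157
grasp_force: 0.0
t: 12.82
tcp_pos: [0.5461, -0.0484, 0.1223]
tcp_rot: [[0.992, 0.127, -0.0], [0.127, -0.992, 0.0], [-0.0, -0.0, -1.0]]
ft_force: [-0.0, 0.5, -2.0]
finger_gap: 0.0131
grasp_force: 32.9
```

```bash
python3 -m pendant '[[0.010,0,0,-0.004,0,0,0],[0.010,0,0,-0.01,0,0,0],[0.010,0,0,-0.02,0,0,0],[0.010,0,0,-0.03,0,0,0],[0.010,0,0,-0.026,0,0,0]]';python3 - <<'E'
from h import *
s=robot.read_state();R=np.array(s['tcp_rot']);print(R.T@(np.array([.4935,-.2514,.21])-s['tcp_pos']),s['ft_force'])
E
```

```text
t: 13.45
tcp_pos: [0.5465, -0.0485, 0.2142]
tcp_rot: [[0.992, 0.127, 0.001], [0.127, -0.992, -0.0], [0.001, 0.0, -1.0]]
ft_force: [0.4, -0.5, -0.8]
finger_gap: 0.013
grasp_force: 33.0
[-0.07839261  0.19450012  0.00422473] [ 0.39693219 -0.49071028 -0.80712686]
```

```bash
python3 -m pendant '[[0.010,-0.0196,0.0486,0,0,0,0],[0.010,-0.0196,0.0486,0,0,0,0],[0.010,-0.0196,0.0486,0,0,0,0],[0.010,-0.0196,0.0487,0,0,0,0]]';python3 -m pendant '[[0.010,0,0,0,0,0,-0.134],[0.010,0,0,0,0,0,-0.134],[0.010,0,0,0,0,0,0],[0.010,0,0,0,0,0,0]]'; python3 snap.py w7
cat > hold.py <<'E'
from h import *
import pickle,sys
from scipy.ndimage import map_coordinates,gaussian_filter
from scipy.optimize import minimize
def edges(h,n=25):
    t=np.linspace(-.9,.9,n);a,b,z=h
    return [np.array([[a,b*x,z] for x in t]),np.array([[-a,b*x,z] for x in t]),np.array([[a*x,b,z] for x in t]),np.array([[a*x,-b,z] for x in t])]
def score(n,p,full=False):
    s=pickle.load(open(n+'.pkl','rb'));C=cam('wrist',s)
    g=gaussian_filter(cv2.cvtColor(cv2.imread(f'pics/{n}.png'),6).astype(float),.8);gy,gx=np.gradient(g);tot=0
    for E in edges((.065,.05,.008))+edges((.035,.035,.05)):
        u=proj(C,E@rz(p[2]).T+[p[0],p[1],0]);d=u[-1]-u[0];nrm=np.array([-d[1],d[0]])/np.hypot(*d)
        q=u.T[::-1];G=map_coordinates(gx,q,order=1)*nrm[0]+map_coordinates(gy,q,order=1)*nrm[1]
        tot+=np.mean(np.minimum(np.abs(G),12))
    return tot
for n in sys.argv[1:]:
    best=max(((score(n,(x,y,a)),x,y,a) for x in np.arange(.487,.5005,.0005) for y in np.arange(-.258,-.2445,.0005) for a in np.radians(np.arange(20,25.5,.5))))
    print(n,best,np.degrees(best[3]))
E
python3 hold.py w1 w7
python3 - <<'E'
from h import *
C=cam('scene');im=eyes.camera('scene');o=cv2.imread('pics/scene0.png');cv2.imwrite('pics/scene1.png',im)
for l in[(.546,-.048,.055),(.606,-.040,.06),(.487,-.056,.045)]:
    u,v=proj(C,l)[0].astype(int);print(l,cv2.cvtColor(o,6)[v-3:v+4:2,u-3:u+4:2].tolist(),cv2.cvtColor(im,6)[v-3:v+4:2,u-3:u+4:2].tolist())
E
```

```text
t: 13.95
tcp_pos: [0.4928, -0.253, 0.2134]
tcp_rot: [[0.992, 0.128, 0.001], [0.128, -0.992, -0.001], [0.001, 0.001, -1.0]]
ft_force: [1.2, -1.3, -0.4]
finger_gap: 0.013
grasp_force: 33.0
t: 14.45
tcp_pos: [0.4934, -0.2512, 0.2128]
tcp_rot: [[0.924, 0.383, 0.0], [0.383, -0.924, -0.0], [0.0, 0.0, -1.0]]
ft_force: [-0.7, 0.6, -0.8]
finger_gap: 0.0137
grasp_force: 32.9
(0.546, -0.048, 0.055) [[150, 119, 135, 157], [131, 113, 128, 143], [126, 105, 101, 127], [138, 108, 111, 156]] [[173, 175, 173, 173], [172, 157, 169, 172], [144, 107, 124, 160], [136, 115, 118, 162]]
(0.606, -0.04, 0.06) [[157, 166, 167, 149], [149, 129, 132, 123], [145, 103, 102, 114], [143, 104, 98, 110]] [[159, 164, 170, 150], [149, 129, 133, 130], [145, 104, 103, 112], [143, 106, 101, 113]]
(0.487, -0.056, 0.045) [[172, 165, 164, 172], [167, 119, 118, 138], [161, 109, 105, 143], [173, 167, 159, 170]] [[170, 163, 168, 174], [168, 124, 118, 144], [162, 118, 106, 145], [175, 169, 160, 171]]Traceback (most recent call last):
  File "hold.py", line 17, in <module>
    best=max(((score(n,(x,y,a)),x,y,a) for x in np.arange(.487,.5005,.0005) for y in np.arange(-.258,-.2445,.0005) for a in np.radians(np.arange(20,25.5,.5))))
  File "hold.py", line 17, in <genexpr>
    best=max(((score(n,(x,y,a)),x,y,a) for x in np.arange(.487,.5005,.0005) for y in np.arange(-.258,-.2445,.0005) for a in np.radians(np.arange(20,25.5,.5))))
               ~~~~~^^^^^^^^^^^
  File "hold.py", line 9, in score
    s=pickle.load(open(n+'.pkl','rb'));C=cam('wrist',s)
                                         ~~~^^^^^^^^^^^
  File "h.py", line 5, in cam
    c=eyes.calibration(n);K=np.array(c['intrinsics'])
ValueError: time passes only in moves, steps and waits
```

The middle well is now empty, so the cuvette came along, and the spare is unchanged. I cache the camera and rerun the holder refinement.

```bash
python3 - <<'E'
s=open('hold.py').read()
s=s.replace("def score(n,p,full=False):\n    s=pickle","def load(n):\n    s=pickle").replace("np.gradient(g);tot=0","np.gradient(g);return C,gx,gy\ndef score(L,p):\n    C,gx,gy=L;tot=0").replace("for n in sys.argv[1:]:\n","for n in sys.argv[1:]:\n    L=load(n)\n").replace("score(n,(x","score(L,(x")
open('hold.py','w').write(s)
E
timeout 300 python3 hold.py w1 w7
```

```text
w1 (np.float64(63.42582930083201), np.float64(0.4945), np.float64(-0.2515), np.float64(0.3839724354387525)) 22.0
w7 (np.float64(59.80564700458894), np.float64(0.494), np.float64(-0.2515), np.float64(0.39269908169872414)) 22.5
```

Holder refined to (0.494, -0.2515) at 22.3° from two pictures. I go down to the mouth.

```bash
cat > ok.py <<'E'
from workcell import robot
import sys
s=robot.read_state();f=s['ft_force'];sys.exit(0 if f[2]<3 and abs(f[0])<4 and abs(f[1])<4 else 1)
E
python3 -m pendant '[[0.010,0.0006,0.0006,0.02,0,0,0],[0.010,0,0,0.02,0,0,0],[0.010,0,0,0.015,0,0,0],[0.010,0,0,0.003,0,0,0],[0.010,0,0,0,0,0,0]]';python3 -m pendant '[[0.010,0,0,0.002,0,0,0],[0.010,0,0,0.002,0,0,0],[0.010,0,0,0,0,0,0]]';python3 ok.py && python3 -m pendant '[[0.010,0,0,0.0015,0,0,0],[0.010,0,0,0.0015,0,0,0],[0.010,0,0,0,0,0,0]]'; python3 ok.py && python3 -m pendant '[[0.010,0,0,0.0015,0,0,0],[0.010,0,0,0.0015,0,0,0],[0.010,0,0,0,0,0,0]]'; python3 ok.py && python3 -m pendant '[[0.010,0,0,0.0015,0,0,0],[0.010,0,0,0.0015,0,0,0],[0.010,0,0,0,0,0,0]]'
```

```text
t: 15.18
tcp_pos: [0.4942, -0.2517, 0.1546]
tcp_rot: [[0.923, 0.385, 0.0], [0.385, -0.923, -0.0], [0.0, 0.0, -1.0]]
ft_force: [-0.5, 0.2, -1.8]
finger_gap: 0.0132
grasp_force: 32.9
t: 15.55
tcp_pos: [0.494, -0.2516, 0.1505]
tcp_rot: [[0.923, 0.386, 0.0], [0.386, -0.923, -0.0], [0.0, 0.0, -1.0]]
ft_force: [-0.1, 0.2, -1.2]
finger_gap: 0.0136
grasp_force: 32.9
t: 15.92
tcp_pos: [0.4939, -0.2516, 0.1472]
tcp_rot: [[0.923, 0.386, -0.0], [0.386, -0.923, 0.0], [-0.0, -0.0, -1.0]]
ft_force: [-0.5, 0.2, -1.2]
finger_gap: 0.0133
grasp_force: 33.0
t: 16.3
tcp_pos: [0.494, -0.2516, 0.1442]
tcp_rot: [[0.923, 0.386, -0.0], [0.386, -0.923, 0.0], [-0.0, -0.0, -1.0]]
ft_force: [-1.3, -0.4, -0.6]
finger_gap: 0.0132
grasp_force: 33.0
t: 16.68
tcp_pos: [0.494, -0.2516, 0.1412]
tcp_rot: [[0.923, 0.386, -0.0], [0.386, -0.923, 0.0], [-0.0, -0.0, -1.0]]
ft_force: [-0.2, 0.5, -1.7]
finger_gap: 0.0134
grasp_force: 33.0
```

The cuvette is 8 mm into the well without contact. I continue toward the floor range, then in small guarded steps.

```bash
q(){ grep -E 'tcp_pos|ft_force'; }
python3 ok.py && python3 -m pendant '[[0.010,0,0,0.0015,0,0,0],[0.010,0,0,0.0015,0,0,0],[0.010,0,0,0,0,0,0]]'|q
python3 ok.py && python3 -m pendant '[[0.010,0,0,0.001,0,0,0],[0.010,0,0,0,0,0,0]]'|q
python3 ok.py && python3 -m pendant '[[0.010,0,0,0.0007,0,0,0],[0.010,0,0,0,0,0,0]]'|q
python3 ok.py && python3 -m pendant '[[0.010,0,0,0.0007,0,0,0],[0.010,0,0,0,0,0,0]]'|q
python3 ok.py && python3 -m pendant '[[0.010,0,0,0.0007,0,0,0],[0.010,0,0,0,0,0,0]]'|q
python3 ok.py && python3 -m pendant '[[0.010,0,0,0.0007,0,0,0],[0.010,0,0,0,0,0,0]]'|q
python3 ok.py && python3 -m pendant '[[0.010,0,0,0.0007,0,0,0],[0.010,0,0,0,0,0,0]]'|q
python3 ok.py && python3 -m pendant '[[0.010,0,0,0.0007,0,0,0],[0.010,0,0,0,0,0,0]]'|q
```

```text
tcp_pos: [0.494, -0.2516, 0.1382]
ft_force: [0.2, 1.1, -0.7]
tcp_pos: [0.494, -0.2516, 0.1373]
ft_force: [0.4, 0.9, -1.4]
tcp_pos: [0.494, -0.2516, 0.1367]
ft_force: [-0.8, 0.5, -1.0]
tcp_pos: [0.494, -0.2516, 0.1359]
ft_force: [0.1, 0.9, -1.1]
tcp_pos: [0.494, -0.2516, 0.1352]
ft_force: [-1.1, 0.8, -1.9]
tcp_pos: [0.494, -0.2516, 0.1345]
ft_force: [-0.3, 0.8, -1.6]
tcp_pos: [0.494, -0.2516, 0.1338]
ft_force: [-0.6, 0.3, -0.9]
tcp_pos: [0.494, -0.2516, 0.1331]
ft_force: [-1.1, 0.5, -0.9]
```

```bash
q(){ grep -E 'tcp_pos|ft_force'; }
python3 ok.py && python3 -m pendant '[[0.010,0,0,0.0007,0,0,0],[0.010,0,0,0,0,0,0]]'|q
python3 ok.py && python3 -m pendant '[[0.010,0,0,0.0007,0,0,0],[0.010,0,0,0,0,0,0]]'|q
python3 ok.py && python3 -m pendant '[[0.010,0,0,0.0007,0,0,0],[0.010,0,0,0,0,0,0]]'|q
python3 ok.py && python3 -m pendant '[[0.010,0,0,0.0007,0,0,0],[0.010,0,0,0,0,0,0]]'|q
python3 ok.py && python3 -m pendant '[[0.010,0,0,0.0007,0,0,0],[0.010,0,0,0,0,0,0]]'|q
python3 ok.py && python3 -m pendant '[[0.010,0,0,0.0007,0,0,0],[0.010,0,0,0,0,0,0]]'|q
python3 ok.py && python3 -m pendant '[[0.010,0,0,0.0007,0,0,0],[0.010,0,0,0,0,0,0]]'|q
python3 ok.py && python3 -m pendant '[[0.010,0,0,0.0007,0,0,0],[0.010,0,0,0,0,0,0]]'|q
```

```text
tcp_pos: [0.494, -0.2516, 0.1324]
ft_force: [0.1, 1.3, -1.4]
tcp_pos: [0.494, -0.2516, 0.1317]
ft_force: [-0.9, 0.7, -2.6]
tcp_pos: [0.4941, -0.2516, 0.1311]
ft_force: [-0.0, 0.6, -1.4]
tcp_pos: [0.494, -0.2516, 0.1303]
ft_force: [-0.3, 1.1, -1.3]
tcp_pos: [0.494, -0.2516, 0.1296]
ft_force: [-0.7, 1.0, -1.7]
tcp_pos: [0.494, -0.2516, 0.1289]
ft_force: [-0.2, 0.9, -1.2]
tcp_pos: [0.4941, -0.2516, 0.1283]
ft_force: [-0.6, 1.5, 0.6]
tcp_pos: [0.4944, -0.2517, 0.1282]
ft_force: [-1.8, 2.6, 10.5]
```

Floor felt at TCP z 0.1283 (about 21 mm deep, plausible). I ease off the load, then open.

```bash
python3 -m pendant '[[0.010,0,0,-0.0006,0,0,0],[0.010,0,0,0,0,0,0]]'; python3 -m pendant '[[0.013,0,0,0.0,0,0,0],[0.016,0,0,0.0,0,0,0],[0.025,0,0,0,0,0,0],[0.03,0,0,0,0,0,0],[0.03,0,0,0,0,0,0]]' 20; python3 snap.py w8
```

```text
t: 21.05
tcp_pos: [0.4941, -0.2516, 0.1283]
tcp_rot: [[0.923, 0.386, 0.0], [0.386, -0.923, -0.0], [0.0, 0.0, -1.0]]
ft_force: [-0.5, 2.9, 4.3]
finger_gap: 0.0132
grasp_force: 33.6
t: 21.68
tcp_pos: [0.4941, -0.2517, 0.1282]
tcp_rot: [[0.923, 0.386, 0.0], [0.386, -0.923, -0.0], [0.0, 0.0, -1.0]]
ft_force: [0.0, -0.2, -0.5]
finger_gap: 0.0302
grasp_force: 0.0
```

```bash
python3 -m pendant '[[0.035,0,0,-0.01,0,0,0],[0.04,0,0,-0.03,0,0,0],[0.05,0,0,-0.04,0,0,0],[0.06,0,0,-0.04,0,0,0],[0.06,0,0,0,0,0,0]]'; python3 snap.py w9; python3 - <<'E'
from h import *
import pickle
from scipy.ndimage import map_coordinates,gaussian_filter
s=pickle.load(open('w9.pkl','rb'));C=cam('wrist',s)
g=gaussian_filter(cv2.cvtColor(cv2.imread('pics/w9.png'),6).astype(float),.7);gy,gx=np.gradient(g)
t=np.linspace(-.9,.9,20);B=[np.c_[0*t+a*.008,b*.007*t if a else b*.007+0*t,0*t] for a,b in((1,1),(-1,1))]+[np.c_[.008*t,0*t+b*.007,0*t] for b in(1,-1)]
def sc(x,y,z,a):
    tot=0
    for E in B:
        u=proj(C,E@rz(a).T+[x,y,z]);d=u[-1]-u[0];n=np.array([-d[1],d[0]])/np.hypot(*d);q=u.T[::-1]
        tot+=np.mean(np.abs(map_coordinates(gx,q,order=1)*n[0]+map_coordinates(gy,q,order=1)*n[1]))
    return tot
for z in(.147,.152,.157):
    print(z,max((sc(x,y,z,a),x,y,np.degrees(a)) for x in np.arange(.485,.5035,.001) for y in np.arange(-.261,-.242,.001) for a in np.radians(np.arange(14,32,2))))
E
```

```text
t: 22.35
tcp_pos: [0.4956, -0.2525, 0.2519]
tcp_rot: [[0.923, 0.386, 0.005], [0.386, -0.923, -0.003], [0.004, 0.005, -1.0]]
ft_force: [1.2, 0.6, -1.0]
finger_gap: 0.0602
grasp_force: 0.0
0.147 (np.float64(45.44045973104431), np.float64(0.493), np.float64(-0.253), np.float64(28.0))
0.152 (np.float64(47.73000084162361), np.float64(0.494), np.float64(-0.252), np.float64(24.000000000000004))
0.157 (np.float64(43.76216599673619), np.float64(0.496), np.float64(-0.251), np.float64(26.0))
```

The heel top is found at (0.494, -0.252, 0.152), upright and at the expected height, so the cuvette stands on the floor with the forceps clamped. I hand in.

```bash
python3 -c "
from workcell import robot
print(robot.job_done())"
```

```text
the job is handed in; nothing more can be done
None
```

The job is handed in: the cuvette stands on the holder's well floor (about 21 mm deep), clear windows toward the beam ports, forceps left clamped on it and robot clear, at about 22 s; in the last check the heel was upright at its expected place, and the heaviest push on the cuvette was about 14 N, briefly, while seating the forceps.

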